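Seat the sealing slugs and sort the sensor pockets by bore depth

TASK

With the steel drift from the stand, push the sealing plug in every sensor pocket down its bore until you feel it bottom and its locking pin go in flush to a hard stop, firmly but without ramming, and read the depth by the dark band on the drift: level with the rim means full depth, about 20 mm above the rim means under-drilled. When all the plugs are locked, stand the full-depth pockets upright in the plywood tray and the under-drilled ones upright in the steel tray with the hoops. Put the drift back upright in its stand, and leave the other things on the bench where they are.

Things in the scene. Friction and masses are not known exactly. Their poses are not given: they have to be found in the camera images.
- drift: the drift: steel push rod, 18 mm diameter and 85 mm long, under a square aluminium handle 30 x 30 mm, 50 mm tall (overall 135 mm, 0.25 kg); at the start upright in the stand. Origin: centre of the rod's tip (lower end), z up the rod, x and y square to the handle's sides. The depth mark is a dark band round the rod 60 mm above the tip; the handle spans 85 to 135 mm
- stand_hole0 (a point): the stand: black plastic block 80 x 80 x 60 mm, fixed to the bench, with one upright blind hole in its top, 22 mm wide and 55 mm deep, in which the drift stands with its handle clear above. This point: centre of the hole's mouth, 60 mm above the bench (the hole's floor, where the drift's tip rests, is 5 mm above the bench)
- wood_tray: plain plywood tray, 240 x 130 mm outside, walls 7 mm thick and 36 mm tall, floor 7 mm thick, no handles; fixed. Origin: centre of its underside, x along its length. Takes three pockets in a row, 72 mm apart
- steel_tray: grey steel tray, 240 x 130 mm outside, walls 4 mm thick and 36 mm tall, floor 4 mm thick, with a steel-bar hoop rising to 65 mm at each short end; fixed. Origin: centre of its underside, x along its length. Takes three pockets in a row, 72 mm apart
- pocket_1: sensor pocket: upright steel sleeve, 50 mm diameter and 90 mm tall, with a round foot 62 mm wide and 12 mm high, and a round blind bore 26 mm wide from its top; about 0.5 kg, loose, standing on the bench. Some are bored deeper than others, which the outside does not show. Origin: centre of its underside, z up. May be absent
- slug_1: brass sleeve of the sealing plug, 25 mm diameter, 8 mm thick, started 10 to 18 mm down the bore of pocket_1; slides down at 3 to 5 N, stays where pushed, and stops hard at the bottom, its top then 60 mm below the rim in a full-depth pocket, 40 mm in an under-drilled one. Origin: centre of its top face
- pin_1: steel locking pin of the plug, 13 mm diameter, standing 6 mm proud of the middle of slug_1's top; it goes in at about 9 N, so only once the sleeve has bottomed, then stops hard, flush with the sleeve's top, and stays. Origin: centre of its top face
- pocket_2: sensor pocket: upright steel sleeve, 50 mm diameter and 90 mm tall, with a round foot 62 mm wide and 12 mm high, and a round blind bore 26 mm wide from its top; about 0.5 kg, loose, standing on the bench. Some are bored deeper than others, which the outside does not show. Origin: centre of its underside, z up. May be absent
- slug_2: brass sleeve of the sealing plug, 25 mm diameter, 8 mm thick, started 10 to 18 mm down the bore of pocket_2; slides down at 3 to 5 N, stays where pushed, and stops hard at the bottom, its top then 60 mm below the rim in a full-depth pocket, 40 mm in an under-drilled one. Origin: centre of its top face
- pin_2: steel locking pin of the plug, 13 mm diameter, standing 6 mm proud of the middle of slug_2's top; it goes in at about 9 N, so only once the sleeve has bottomed, then stops hard, flush with the sleeve's top, and stays. Origin: centre of its top face
- pocket_3: sensor pocket: upright steel sleeve, 50 mm diameter and 90 mm tall, with a round foot 62 mm wide and 12 mm high, and a round blind bore 26 mm wide from its top; about 0.5 kg, loose, standing on the bench. Some are bored deeper than others, which the outside does not show. Origin: centre of its underside, z up. May be absent
- slug_3: brass sleeve of the sealing plug, 25 mm diameter, 8 mm thick, started 10 to 18 mm down the bore of pocket_3; slides down at 3 to 5 N, stays where pushed, and stops hard at the bottom, its top then 60 mm below the rim in a full-depth pocket, 40 mm in an under-drilled one. Origin: centre of its top face
- pin_3: steel locking pin of the plug, 13 mm diameter, standing 6 mm proud of the middle of slug_3's top; it goes in at about 9 N, so only once the sleeve has bottomed, then stops hard, flush with the sleeve's top, and stays. Origin: centre of its top face
- pocket_4: sensor pocket: upright steel sleeve, 50 mm diameter and 90 mm tall, with a round foot 62 mm wide and 12 mm high, and a round blind bore 26 mm wide from its top; about 0.5 kg, loose, standing on the bench. Some are bored deeper than others, which the outside does not show. Origin: centre of its underside, z up. May be absent
- slug_4: brass sleeve of the sealing plug, 25 mm diameter, 8 mm thick, started 10 to 18 mm down the bore of pocket_4; slides down at 3 to 5 N, stays where pushed, and stops hard at the bottom, its top then 60 mm below the rim in a full-depth pocket, 40 mm in an under-drilled one. Origin: centre of its top face
- pin_4: steel locking pin of the plug, 13 mm diameter, standing 6 mm proud of the middle of slug_4's top; it goes in at about 9 N, so only once the sleeve has bottomed, then stops hard, flush with the sleeve's top, and stays. Origin: centre of its top face
- pocket_5: sensor pocket: upright steel sleeve, 50 mm diameter and 90 mm tall, with a round foot 62 mm wide and 12 mm high, and a round blind bore 26 mm wide from its top; about 0.5 kg, loose, standing on the bench. Some are bored deeper than others, which the outside does not show. Origin: centre of its underside, z up. May be absent
- slug_5: brass sleeve of the sealing plug, 25 mm diameter, 8 mm thick, started 10 to 18 mm down the bore of pocket_5; slides down at 3 to 5 N, stays where pushed, and stops hard at the bottom, its top then 60 mm below the rim in a full-depth pocket, 40 mm in an under-drilled one. Origin: centre of its top face
- pin_5: steel locking pin of the plug, 13 mm diameter, standing 6 mm proud of the middle of slug_5's top; it goes in at about 9 N, so only once the sleeve has bottomed, then stops hard, flush with the sleeve's top, and stays. Origin: centre of its top face
- spanner: steel spanner 190 mm long lying on the bench; not part of the job
- gasket: black rubber ring gasket 84 mm across, 5 mm thick, flat on the bench; not part of the job
- bolt_1: steel hex bolt about 87 mm long lying on the bench; not part of the job
- bolt_2: steel hex bolt about 87 mm long lying on the bench; not part of the job
- cap: round grey plastic cap 48 mm wide, 22 mm high; not part of the job
Things that resemble listed ones, but are neither listed nor needed, are in the scene too. What is meant by the drift is not purple, and is the larger of those in its own colour.

How it is judged:
By the outcome, as a careful person would: the job done as asked, in the order asked, and still so for the second after the job is handed in, with the robot touching nothing.
Of pocket_1, pocket_2, pocket_3, pocket_4, pocket_5 only 3 to 5 are there at a start; the rules pass over those that are not, and their reading is None.
At some moment in a run one of pocket_1, pocket_2, pocket_3, pocket_4, pocket_5 may be knocked a few centimetres aside while the robot is not near it.
It also fails if it takes over 210 s, if anything falls off the work surface, if the arm or the gripper's body presses on something with over 40 N, if the wrist force passes 120 N, or if a joint passes its speed limit or range.

ROBOT

A 6-joint arm with a two-finger parallel gripper is mounted at the origin on the work surface. World frame = base frame: x ahead of the robot, y to its left, z up, the work surface at z = 0. Lengths are in m, angles in degrees, forces in N, time in s.
With the tool pointing down it reaches from about 0.35 to 0.875 m from the base axis. Payload 4.2 kg.
Tool frame: the origin (TCP) lies where the fingers leave the gripper's body, on its centre line; the fingertips stand 70 mm ahead of it and the grasp point (between the pads) lies 51 mm ahead of it; z points along the fingers, y is the direction in which the jaws open and shut (so a half turn about z gives the same grasp; the last joint's range is limited). The gripper opens to 87 mm and grips with 3 to 60 N. Pads are 19 mm wide; open, the fingers measure 117 mm over their backs; the gripper's body (75 mm by 190 mm) begins 51 mm behind the grasp point.
Start: joints at [90.562, 22.042, 0.453, 0, -68.411, -14.817], TCP at [0.154, 0.606, 0.292] pointing down, gripper open.
Joint ranges: [-179.83, 179.83], [-69.29, 118.12], [-61.27, 80.66], [-181.25, 117.63], [-171.15, -9.14], [-177.46, 177.46]. Speed limits (degrees/s): [159.86, 159.86, 180, 180, 180, 180].

INTERFACE

Orientations are given as a 3x3 rotation matrix whose columns are the frame's x, y, z axes.
In Python, from station import sense, capture, camera_model, finish_job gives the robot as it stands.
- The arm moves only by the shell command python3 -m inch 'ROWS'. ROWS is JSON, a list of rows, each an object with "hand": the closure, from 0 (fully open) to 1 (shut); "slide": the shift along the world's x, y, z in cm, a list of three; "yaw": the turn about the world's z in rad. A call has 1 to 10 rows; each row is the pose to reach, as a shift and turn from the pose commanded when the call began; what a row does not reach only later rows make up. A row lasts 1/8 s, in which the tool goes at most 62.5 mm and 10.7 degrees, less where a joint would pass 70% of its speed; a pose out of reach is approached as far as the arm can. A call with a gripper value outside its range is refused whole. The fingers move at their own pace and stop on an object; the grip force is fixed at half the most. Time passes only in rows, so rows that repeat a pose let the fingers close. It gives the time, the measured TCP pose, the force and the opening at its end, in the units of the state.
- sense(): the state, without advancing time (a new reading comes with each control period).
- capture(name): name is "side" or "top"; returns the picture (420x560x3 uint8, blue, green, red); there is no depth.
- camera_model(name): a dict with "mtx" (3x3 intrinsics, pixels), "k1" (the pictures are not rectified: a ray, as slopes to the right and down, at radius r is drawn at 1 + k1 r^2 times it, then the intrinsics apply), "xyz" and "orientation" of the camera in the world. Camera axes: x right, y up, looking along -z (the intrinsics and any distortion apply to the point x, -y, -z); pixel columns grow to the right and rows downward; lengths in m; the calibration is good to about 2 mm. A picture is of the moment at which its call begins. camera_model takes no time and is no camera call.
- finish_job(): hands the job in, once; it reports no verdict.
The state is a dict: "time_s": time; "joints": joint angles; "joint_velocities": joint speeds; "effort": joint torques, N m; "tcp_pos": TCP position; "ee_rot": TCP orientation; "wrist_force": force on the tool from outside, world axes, zero at the start; "moment": the same for the moment, N m; "gripper_width": opening from 0.0 (shut) to 1.0 (fully open).
Only numpy, scipy, OpenCV 4.12 (cv2) and the standard library are available. Lean on these libraries where they do the work, as an engineer would, in place of code of your own. Each camera call takes 0.05 s, during which the arm holds its last target. There are 200 camera calls.

## Working session

There is one attempt and no reset: what is moved stays moved. The work goes in short steps, Python scripts to look and compute and a shell command to move; the robot and the scene stay as the last step left them, time stands still between calls to the robot, and variables do not carry over. Pictures are saved under pics/ and viewed, about 12 in all and at most 16, crops included, and the job is handed in when it is done.

```bash
ls; mkdir -p pics; cat > h.py <<'E'
import numpy as np, cv2
from station import sense, capture, camera_model
def w2p(n,P):
    c=camera_model(n);R=np.array(c["orientation"]);p=R.T@(np.array(P,float)-np.array(c["xyz"]))
    s=np.array([p[0]/-p[2],-p[1]/-p[2]]);s=s*(1+c["k1"]*(s@s));K=np.array(c["mtx"]);return (K@[s[0],s[1],1])[:2]
def p2w(n,u,v,z):
    c=camera_model(n);K=np.array(c["mtx"]);d=np.linalg.inv(K)@[u,v,1];d=d[:2];s=d.copy()
    for _ in range(30): s=d/(1+c["k1"]*(s@s))
    r=np.array(c["orientation"])@[s[0],-s[1],-1];o=np.array(c["xyz"]);return o+r*(z-o[2])/r[2]
def crop(n,name,box=None,scale=1):
    im=capture(n)
    if box: im=im[box[1]:box[3],box[0]:box[2]]
    cv2.imwrite("pics/"+name,cv2.resize(im,None,fx=scale,fy=scale,interpolation=cv2.INTER_CUBIC))
E
python3 - <<'E'
from h import *
for n in("top","side"):
    crop(n,n+"0.png",None,1.4); print(n,camera_model(n))
print(sense())
E
```

```text
pics
top {'mtx': array([[442.40259867,   0.        , 280.43705408],
       [  0.        , 442.40259867, 202.18809147],
       [  0.        ,   0.        ,   1.        ]]), 'k1': 0.03118278626214275, 'xyz': array([ 0.39721833, -0.00641926,  0.96009821]), 'orientation': array([[-0.03736304,  0.97815266, -0.20450276],
       [-0.99929736, -0.03596492,  0.01055049],
       [ 0.00296507,  0.20475327,  0.97880913]])}
side {'mtx': array([[387.54215502,   0.        , 277.60317064],
       [  0.        , 387.54215502, 213.70474098],
       [  0.        ,   0.        ,   1.        ]]), 'k1': -0.016147671684554846, 'xyz': array([0.09838815, 0.44191828, 0.53979735]), 'orientation': array([[-0.70470586,  0.40863598, -0.58000542],
       [-0.70941601, -0.4183739 ,  0.56717917],
       [-0.01088931,  0.81115961,  0.58472344]])}
{'time_s': 0.1, 'joints': array([ 9.05603328e+01,  2.20862665e+01,  3.87089727e-01, -2.32743531e-02,
       -6.84106055e+01, -1.48173885e+01]), 'joint_velocities': array([-0.0648696 , -0.1384911 ,  0.19531677,  0.03615375,  0.01544033,
       -0.01102124]), 'effort': array([ 1.41520509e-04, -3.91687918e+01,  1.87934411e+01,  4.23185483e+00,
        1.34560498e-02, -7.15254782e-05]), 'tcp_pos': array([0.15379771, 0.60536935, 0.29127154]), 'ee_rot': array([[ 9.69163702e-01, -2.46417511e-01, -3.58960074e-04],
       [-2.46417740e-01, -9.69161809e-01, -1.91963528e-03],
       [ 1.25141351e-04,  1.94889496e-03, -9.99998093e-01]]), 'wrist_force': array([0.64805238, 0.28069489, 0.23826824]), 'moment': array([-0.01314053,  0.02637846, -0.00535463]), 'gripper_width': 0.9960096481248144}
```

View pics/top0.png

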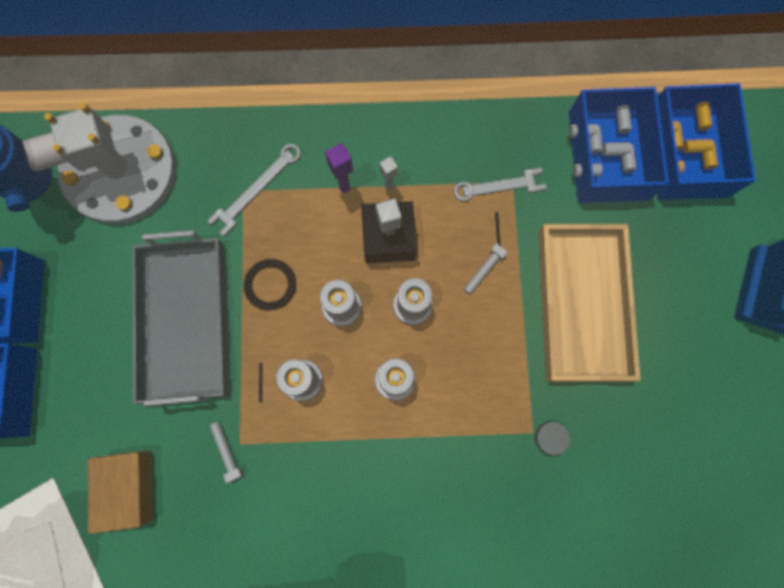

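View pics/side0.png

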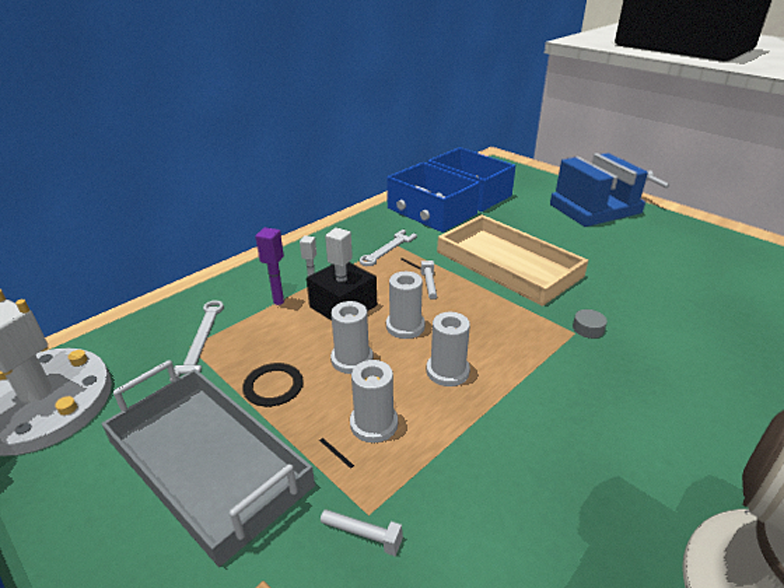

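The top view shows four pockets, with rims at about (338,296), (415,295), (299,376) and (396,376) in 1.4x pixels. The drift handle is in the stand at (389,210). The steel tray is on the left (+y) and the wood tray is on the right.

```bash
python3 - <<'E'
from h import *
q=lambda u,v,z:np.round(p2w("top",u/1.4,v/1.4,z),4)
for n,u,v,z in[("P_a",338,296,.09),("P_b",415,295,.09),("P_c",299,376,.09),("P_d",396,376,.09),("drift top",389,207,.14),("stand mid",389,232,.06)]: print(n,q(u,v,z))
for n,pts in[("wood",[(541,225),(628,225),(639,382),(550,382)]),("steel",[(133,243),(221,240),(226,399),(135,404)])]:
    P=[q(u,v,.036) for u,v in pts];print(n,P,np.mean(P,0),np.linalg.norm(P[0]-P[1]),np.linalg.norm(P[1]-P[2]))
im=capture("top")
c=[im[120:200,240:330],im[195:290,190:310]]
cv2.imwrite("pics/a.png",np.hstack([cv2.resize(c[0],(380,340),interpolation=2),cv2.resize(c[1],(420,340),interpolation=2)]))
E
```

```text
P_a [0.563  0.0629 0.09  ]
P_b [ 0.5604 -0.0471  0.09  ]
P_c [0.452  0.1191 0.09  ]
P_d [ 0.4469 -0.0156  0.09  ]
drift top [ 0.6765 -0.0143  0.14  ]
stand mid [ 0.6642 -0.0136  0.06  ]
wood [array([ 0.6739, -0.2501,  0.036 ]), array([ 0.6687, -0.3842,  0.036 ]), array([ 0.4286, -0.3725,  0.036 ]), array([ 0.4331, -0.2424,  0.036 ])] [ 0.551075 -0.3123    0.036   ] 0.1342007824120262 0.24038489969213955
steel [array([0.6677, 0.3794, 0.036 ]), array([0.6678, 0.2455, 0.036 ]), array([0.4263, 0.2334, 0.036 ]), array([0.4246, 0.3646, 0.036 ])] [0.5466   0.305725 0.036   ] 0.1339000373412943 0.24180293629317237
```

View pics/a.png

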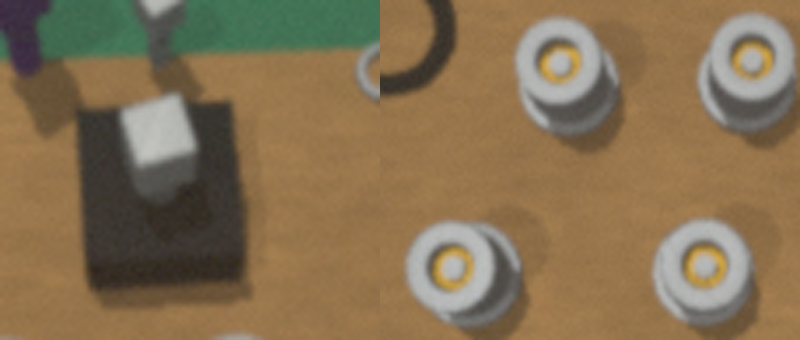

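```bash
python3 - <<'E'
from h import *
f=lambda x,y:p2w("top",240+x*90/380,120+y*80/340,.14)
c=[f(*p) for p in[(120,110),(180,95),(195,147),(135,165)]]
print(np.mean(c,0),[np.linalg.norm(c[i]-c[i-1]) for i in range(4)])
for i in range(4):
    d=c[i]-c[i-1];print(np.degrees(np.arctan2(d[1],d[0])))
for n,x,y in[("a",180,63),("b",372,58),("c",71,268),("d",324,268)]: print(n,p2w("top",190+x*120/420,195+y*95/340,.09))
y=sense()["ee_rot"][:,1];print("jaw",np.degrees(np.arctan2(y[1],y[0])),sense()["tcp_pos"])
E
```

```text
[ 0.67139984 -0.01302068  0.14      ] [np.float64(0.027140624424213045), np.float64(0.02857167187796571), np.float64(0.02581041367859578), np.float64(0.028796197070588142)]
12.81977314535702
-77.46438037323189
-166.73556653159025
105.18677579389983
a [0.56062335 0.06290044 0.09      ]
b [ 0.55942137 -0.04679976  0.09      ]
c [0.44971547 0.12545489 0.09      ]
d [ 0.44438812 -0.01492032  0.09      ]
jaw -104.2583970633978 [0.15378067 0.60544395 0.29142284]
```

```bash
python3 -m inch '[{"hand":0,"slide":[5,-6,0],"yaw":0.1},{"hand":0,"slide":[9,-10.5,0],"yaw":0.2},{"hand":0,"slide":[13,-15,0],"yaw":0.3},{"hand":0,"slide":[17,-19.5,0],"yaw":0.4},{"hand":0,"slide":[21,-24,0],"yaw":0.48},{"hand":0,"slide":[25,-28.5,0],"yaw":0.48},{"hand":0,"slide":[29,-33,0],"yaw":0.48},{"hand":0,"slide":[33,-37.5,0],"yaw":0.48},{"hand":0,"slide":[37,-42,0],"yaw":0.48},{"hand":0,"slide":[41,-46.5,0],"yaw":0.48}]'
python3 -m inch '[{"hand":0,"slide":[3.5,-5,0],"yaw":0},{"hand":0,"slide":[7,-10,0],"yaw":0},{"hand":0,"slide":[10.7,-15.3,-3],"yaw":0},{"hand":0,"slide":[10.7,-15.3,-4],"yaw":0},{"hand":0,"slide":[10.7,-15.3,-4],"yaw":0}]'
python3 -c '
from h import *
s=sense();y=s["ee_rot"][:,1];print(s["tcp_pos"],np.degrees(np.arctan2(y[1],y[0])),s["joints"],s["time_s"])
crop("side","b.png",(180,120,380,270),4)'
```

```text
time_s: 1.4
tcp_pos: [0.5649, 0.1391, 0.2921]
ee_rot: [[0.973, 0.229, -0.0], [0.229, -0.973, 0.0], [-0.0, -0.0, -1.0]]
wrist_force: [0.8, 0.9, -0.3]
gripper_width: 0.999
time_s: 2.02
tcp_pos: [0.6701, -0.0128, 0.25]
ee_rot: [[0.974, 0.228, -0.004], [0.228, -0.974, -0.001], [-0.004, -0.0, -1.0]]
wrist_force: [0.1, -0.3, 0.6]
gripper_width: 0.998
[ 0.67013428 -0.01275891  0.24999172] -76.82772120222955 [ 1.26927542e+01  2.81801369e+01  4.15716596e+00 -2.88400542e-02
 -6.62308625e+01  9.04912702e+01] 2.025
```

View pics/b.png

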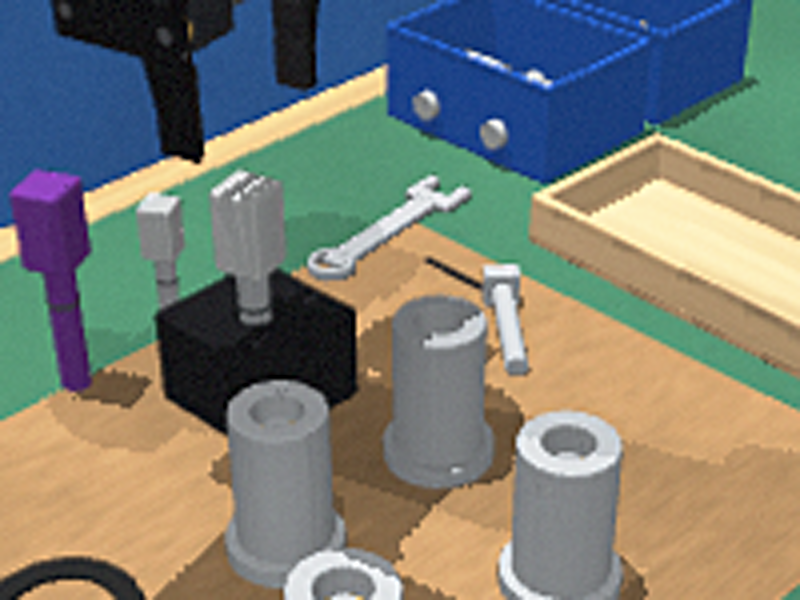

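The drift stands in the stand at crop (248,188). The gripper is above it and open along y.

```bash
python3 -c '
from h import *
print(p2w("side",180+248/4,120+187/4,.14))'
python3 -m inch '[{"hand":0,"slide":[0,0,-3],"yaw":0},{"hand":0,"slide":[0,0,-6],"yaw":0},{"hand":0,"slide":[0,0,-8],"yaw":0},{"hand":0,"slide":[0,0,-8],"yaw":0}]'
python3 -m inch '[{"hand":1,"slide":[0,0,0],"yaw":0},{"hand":1,"slide":[0,0,0],"yaw":0},{"hand":1,"slide":[0,0,0],"yaw":0},{"hand":1,"slide":[0,0,0],"yaw":0},{"hand":1,"slide":[0,0,0],"yaw":0},{"hand":1,"slide":[0,0,0],"yaw":0},{"hand":1,"slide":[0,0,0],"yaw":0},{"hand":1,"slide":[0,0,0],"yaw":0}]'
```

```text
[ 0.67023786 -0.01329746  0.14      ]
time_s: 2.58
tcp_pos: [0.67, -0.0106, 0.1721]
ee_rot: [[0.973, 0.231, -0.002], [0.231, -0.973, -0.0], [-0.002, -0.0, -1.0]]
wrist_force: [-0.5, 0.1, -0.6]
gripper_width: 1.0
time_s: 3.58
tcp_pos: [0.6709, -0.0123, 0.1722]
ee_rot: [[0.973, 0.229, -0.0], [0.229, -0.973, -0.0], [-0.0, 0.0, -1.0]]
wrist_force: [-0.1, 0.2, -0.2]
gripper_width: 0.346
```

```bash
python3 -m inch '[{"hand":1,"slide":[0,0,2],"yaw":0},{"hand":1,"slide":[0,0,5],"yaw":0},{"hand":1,"slide":[0,0,9],"yaw":0},{"hand":1,"slide":[0,0,12],"yaw":0},{"hand":1,"slide":[-4,-1,12],"yaw":0},{"hand":1,"slide":[-8,-2.5,12],"yaw":0},{"hand":1,"slide":[-11.1,-3.4,12],"yaw":0},{"hand":1,"slide":[-11.1,-3.4,12],"yaw":0},{"hand":1,"slide":[-11.1,-3.4,12],"yaw":0}]'
python3 -c '
from h import *
t=sense()["tcp_pos"];print(t)
print("side tip",w2p("side",t-[0,0,.167]),"rimB",w2p("side",[.5594,-.0468,.09]))
a=capture("side")[150:250,240:340];b=capture("top")[170:270,240:340]
cv2.imwrite("pics/c.png",np.hstack([cv2.resize(i,(400,400),interpolation=2) for i in(a,b)]))'
```

```text
time_s: 4.7
tcp_pos: [0.5602, -0.0461, 0.2921]
ee_rot: [[0.973, 0.229, 0.0], [0.229, -0.973, 0.0], [0.0, -0.0, -1.0]]
wrist_force: [0.4, -0.6, -2.5]
gripper_width: 0.345
[ 0.56015525 -0.04612251  0.29214016]
side tip [290.07333459 185.87624497] rimB [290.42729775 200.27083071]
```

View pics/c.png

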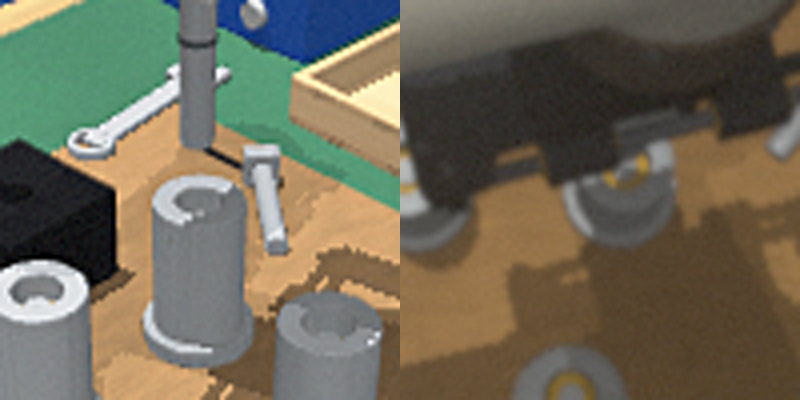

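Tip and rim are in line in the side view, with the tip at (289.5,186), the rim at (290,200), and predictions matching. I'm going down.

```bash
python3 -m inch '[{"hand":1,"slide":[0,0,-2],"yaw":0},{"hand":1,"slide":[0,0,-3],"yaw":0},{"hand":1,"slide":[0,0,-3.6],"yaw":0},{"hand":1,"slide":[0,0,-4.1],"yaw":0},{"hand":1,"slide":[0,0,-4.5],"yaw":0},{"hand":1,"slide":[0,0,-4.9],"yaw":0},{"hand":1,"slide":[0,0,-5.3],"yaw":0},{"hand":1,"slide":[0,0,-5.7],"yaw":0},{"hand":1,"slide":[0,0,-6.1],"yaw":0},{"hand":1,"slide":[0,0,-6.4],"yaw":0}]'
python3 -m inch '[{"hand":1,"slide":[0,0,-0.2],"yaw":0},{"hand":1,"slide":[0,0,-0.4],"yaw":0},{"hand":1,"slide":[0,0,-0.5],"yaw":0},{"hand":1,"slide":[0,0,-0.6],"yaw":0},{"hand":1,"slide":[0,0,-0.6],"yaw":0}]'
```

```text
time_s: 6.05
tcp_pos: [0.5601, -0.0462, 0.2282]
ee_rot: [[0.973, 0.229, 0.001], [0.229, -0.973, 0.0], [0.001, 0.0, -1.0]]
wrist_force: [0.1, -0.8, 0.7]
gripper_width: 0.341
time_s: 6.68
tcp_pos: [0.56, -0.0462, 0.2222]
ee_rot: [[0.973, 0.229, 0.0], [0.229, -0.973, 0.0], [0.0, -0.0, -1.0]]
wrist_force: [1.2, -0.8, 0.0]
gripper_width: 0.346
```

```bash
python3 -m inch '[{"hand":1,"slide":[0,0,-0.1],"yaw":0},{"hand":1,"slide":[0,0,-0.2],"yaw":0},{"hand":1,"slide":[0,0,-0.3],"yaw":0},{"hand":1,"slide":[0,0,-0.4],"yaw":0}]'
python3 -m inch '[{"hand":1,"slide":[0,0,-0.1],"yaw":0},{"hand":1,"slide":[0,0,-0.2],"yaw":0}]'
```

```text
time_s: 7.18
tcp_pos: [0.56, -0.0462, 0.2182]
ee_rot: [[0.973, 0.229, 0.0], [0.229, -0.973, -0.0], [0.0, 0.0, -1.0]]
wrist_force: [-0.0, 0.5, 0.0]
gripper_width: 0.34
time_s: 7.42
tcp_pos: [0.56, -0.0463, 0.2162]
ee_rot: [[0.973, 0.229, 0.0], [0.229, -0.973, -0.0], [0.0, 0.0, -1.0]]
wrist_force: [0.7, 0.0, 0.7]
gripper_width: 0.342
```

```bash
python3 -m inch '[{"hand":1,"slide":[0,0,-0.3],"yaw":0},{"hand":1,"slide":[0,0,-0.6],"yaw":0},{"hand":1,"slide":[0,0,-0.9],"yaw":0},{"hand":1,"slide":[0,0,-1.1],"yaw":0},{"hand":1,"slide":[0,0,-1.2],"yaw":0}]'
python3 -m inch '[{"hand":1,"slide":[0,0,-0.1],"yaw":0},{"hand":1,"slide":[0,0,-0.2],"yaw":0},{"hand":1,"slide":[0,0,-0.3],"yaw":0}]'
python3 -m inch '[{"hand":1,"slide":[0,0,-0.1],"yaw":0},{"hand":1,"slide":[0,0,-0.2],"yaw":0},{"hand":1,"slide":[0,0,-0.3],"yaw":0}]'
```

```text
time_s: 8.05
tcp_pos: [0.5599, -0.0462, 0.2041]
ee_rot: [[0.973, 0.229, -0.0], [0.229, -0.973, -0.0], [-0.0, 0.0, -1.0]]
wrist_force: [0.4, 0.2, 0.5]
gripper_width: 0.342
time_s: 8.43
tcp_pos: [0.5602, -0.0463, 0.2024]
ee_rot: [[0.973, 0.23, 0.001], [0.23, -0.973, -0.0], [0.001, 0.001, -1.0]]
wrist_force: [-0.8, 0.8, 5.6]
gripper_width: 0.345
time_s: 8.8
tcp_pos: [0.5601, -0.0463, 0.1996]
ee_rot: [[0.973, 0.23, 0.001], [0.23, -0.973, -0.0], [0.001, 0.001, -1.0]]
wrist_force: [-1.1, 0.6, 6.9]
gripper_width: 0.342
```

```bash
python3 -m inch '[{"hand":1,"slide":[0,0,-0.1],"yaw":0},{"hand":1,"slide":[0,0,-0.2],"yaw":0},{"hand":1,"slide":[0,0,-0.3],"yaw":0},{"hand":1,"slide":[0,0,-0.3],"yaw":0}]'
```

```text
time_s: 9.3
tcp_pos: [0.5603, -0.0463, 0.1969]
ee_rot: [[0.973, 0.23, 0.002], [0.23, -0.973, -0.0], [0.001, 0.001, -1.0]]
wrist_force: [-0.6, 1.1, 7.2]
gripper_width: 0.343
```

```bash
python3 -m inch '[{"hand":1,"slide":[0,0,-0.1],"yaw":0},{"hand":1,"slide":[0,0,-0.2],"yaw":0},{"hand":1,"slide":[0,0,-0.2],"yaw":0}]'
python3 -m inch '[{"hand":1,"slide":[0,0,-0.1],"yaw":0},{"hand":1,"slide":[0,0,-0.2],"yaw":0},{"hand":1,"slide":[0,0,-0.2],"yaw":0}]'
```

```text
time_s: 9.68
tcp_pos: [0.5608, -0.0464, 0.1968]
ee_rot: [[0.973, 0.231, 0.003], [0.231, -0.973, -0.001], [0.003, 0.002, -1.0]]
wrist_force: [-2.9, 1.0, 15.7]
gripper_width: 0.342
time_s: 10.05
tcp_pos: [0.5617, -0.0464, 0.1966]
ee_rot: [[0.973, 0.232, 0.006], [0.232, -0.973, -0.001], [0.006, 0.003, -1.0]]
wrist_force: [-3.0, 0.7, 20.5]
gripper_width: 0.34
```

```bash
python3 -c '
from h import *
a=capture("side")[100:280,200:360]
cv2.imwrite("pics/d.png",cv2.resize(a,None,fx=3.3,fy=3.3,interpolation=2))'
python3 -m inch '[{"hand":1,"slide":[0,0,0.5],"yaw":0},{"hand":1,"slide":[0,0,2],"yaw":0},{"hand":1,"slide":[0,0,5],"yaw":0},{"hand":1,"slide":[0,0,8],"yaw":0},{"hand":1,"slide":[0,0,10.1],"yaw":0},{"hand":1,"slide":[0,0,10.1],"yaw":0},{"hand":1,"slide":[0,0,10.1],"yaw":0}]'
```

```text
time_s: 10.98
tcp_pos: [0.5589, -0.0463, 0.2907]
ee_rot: [[0.973, 0.229, -0.003], [0.229, -0.974, 0.0], [-0.003, -0.001, -1.0]]
wrist_force: [-0.5, -0.0, -3.1]
gripper_width: 0.341
```

View pics/d.png

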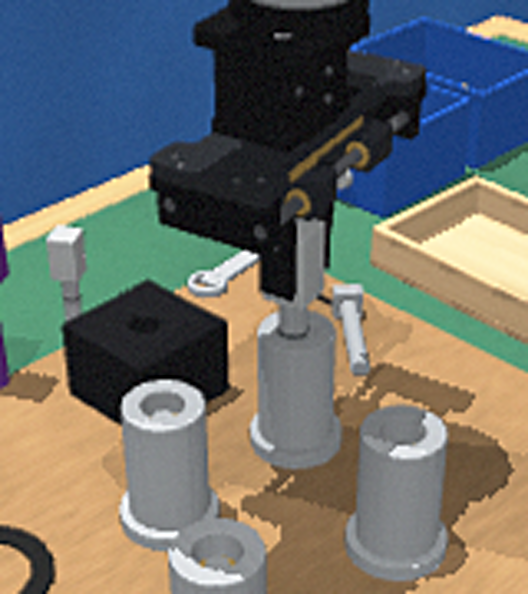

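Pocket B is at full depth: the band is level with the rim at crop (293,332), with a hard stop at 23 N. Next is pocket A.

```bash
python3 -m inch '[{"hand":1,"slide":[0,3,0],"yaw":0},{"hand":1,"slide":[0,7,0],"yaw":0},{"hand":1,"slide":[0,10.9,0],"yaw":0},{"hand":1,"slide":[0,10.9,0],"yaw":0},{"hand":1,"slide":[0,10.9,0],"yaw":0}]'
cat > look.py <<'E'
import sys
from h import *
n=sys.argv[1]; s=sense();t=s["tcp_pos"];tip=t+.167*s["ee_rot"][:,2]
im=cv2.resize(capture("side"),None,fx=3,fy=3,interpolation=2)
print(t,"tip pred",w2p("side",tip),s["wrist_force"])
for k,P in dict(a=(.5606,.0629,.09),b=(.5594,-.0468,.09),c=(.4497,.1255,.09),d=(.4444,-.0149,.09)).items():
    u,v=(w2p("side",P)*3).astype(int);cv2.drawMarker(im,(u,v),(0,0,255),0,8,1);cv2.putText(im,k,(u+8,v),0,.5,(0,0,255))
u,v=(w2p("side",tip)*3).astype(int);cv2.drawMarker(im,(u,v),(255,0,0),0,8,1)
cv2.imwrite("pics/"+n,im[430:1010,580:1180])
E
python3 look.py e.png
```

```text
time_s: 11.6
tcp_pos: [0.5593, 0.0625, 0.291]
ee_rot: [[0.973, 0.229, -0.003], [0.229, -0.973, -0.001], [-0.003, 0.0, -1.0]]
wrist_force: [1.0, -0.4, -1.2]
gripper_width: 0.35
[0.5593454  0.06248809 0.29096053] tip pred [250.53432495 208.5346941 ] [ 0.99065039 -0.38327675 -1.2129576 ]
```

View pics/e.png

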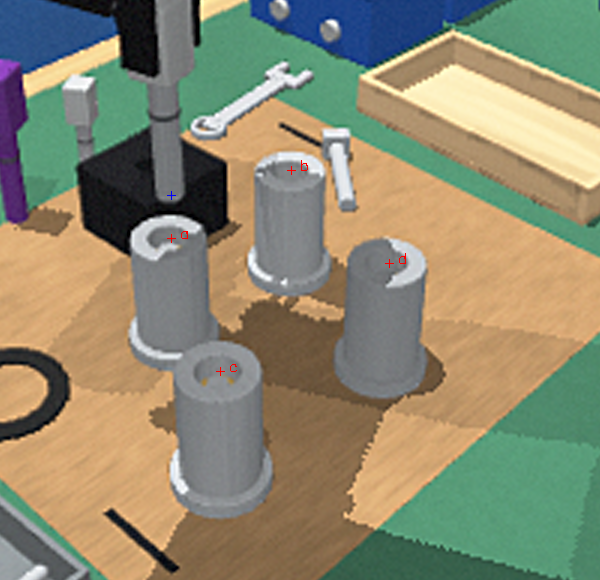

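Markers a to d all sit on their rims, so nothing has been knocked. The tip is over a.

```bash
python3 -m inch '[{"hand":1,"slide":[0,0,-2],"yaw":0},{"hand":1,"slide":[0,0,-3],"yaw":0},{"hand":1,"slide":[0,0,-3.6],"yaw":0},{"hand":1,"slide":[0,0,-4.1],"yaw":0},{"hand":1,"slide":[0,0,-4.5],"yaw":0},{"hand":1,"slide":[0,0,-4.9],"yaw":0},{"hand":1,"slide":[0,0,-5.3],"yaw":0},{"hand":1,"slide":[0,0,-5.7],"yaw":0},{"hand":1,"slide":[0,0,-6.1],"yaw":0},{"hand":1,"slide":[0,0,-6.4],"yaw":0}]'
python3 -m inch '[{"hand":1,"slide":[0,0,-0.2],"yaw":0},{"hand":1,"slide":[0,0,-0.4],"yaw":0},{"hand":1,"slide":[0,0,-0.6],"yaw":0},{"hand":1,"slide":[0,0,-0.7],"yaw":0},{"hand":1,"slide":[0,0,-0.8],"yaw":0}]'
python3 -m inch '[{"hand":1,"slide":[0,0,-0.1],"yaw":0},{"hand":1,"slide":[0,0,-0.2],"yaw":0},{"hand":1,"slide":[0,0,-0.3],"yaw":0}]'
```

```text
time_s: 12.9
tcp_pos: [0.5601, 0.0627, 0.2281]
ee_rot: [[0.973, 0.229, 0.001], [0.229, -0.973, -0.0], [0.001, 0.0, -1.0]]
wrist_force: [0.1, -0.1, 2.2]
gripper_width: 0.345
time_s: 13.52
tcp_pos: [0.56, 0.0627, 0.2203]
ee_rot: [[0.973, 0.229, 0.0], [0.229, -0.973, 0.0], [0.0, 0.0, -1.0]]
wrist_force: [-0.0, -0.4, 1.1]
gripper_width: 0.345
time_s: 13.9
tcp_pos: [0.56, 0.0627, 0.2172]
ee_rot: [[0.973, 0.229, 0.0], [0.229, -0.973, 0.0], [0.0, 0.0, -1.0]]
wrist_force: [0.3, -0.1, 0.1]
gripper_width: 0.344
```

```bash
python3 -m inch '[{"hand":1,"slide":[0,0,-0.15],"yaw":0},{"hand":1,"slide":[0,0,-0.3],"yaw":0}]'
python3 -m inch '[{"hand":1,"slide":[0,0,-0.2],"yaw":0},{"hand":1,"slide":[0,0,-0.5],"yaw":0},{"hand":1,"slide":[0,0,-0.8],"yaw":0},{"hand":1,"slide":[0,0,-1.0],"yaw":0}]'
python3 -m inch '[{"hand":1,"slide":[0,0,-0.1],"yaw":0},{"hand":1,"slide":[0,0,-0.2],"yaw":0},{"hand":1,"slide":[0,0,-0.3],"yaw":0},{"hand":1,"slide":[0,0,-0.4],"yaw":0},{"hand":1,"slide":[0,0,-0.5],"yaw":0},{"hand":1,"slide":[0,0,-0.6],"yaw":0}]'
```

```text
time_s: 14.15
tcp_pos: [0.56, 0.0628, 0.2142]
ee_rot: [[0.973, 0.229, 0.0], [0.229, -0.973, 0.0], [0.0, 0.0, -1.0]]
wrist_force: [0.1, -1.3, 1.7]
gripper_width: 0.342
time_s: 14.65
tcp_pos: [0.5599, 0.0627, 0.204]
ee_rot: [[0.973, 0.229, -0.0], [0.229, -0.973, -0.0], [-0.0, 0.0, -1.0]]
wrist_force: [1.7, -0.7, 1.2]
gripper_width: 0.342
time_s: 15.4
tcp_pos: [0.5601, 0.0628, 0.1994]
ee_rot: [[0.973, 0.23, 0.001], [0.23, -0.973, -0.0], [0.001, 0.0, -1.0]]
wrist_force: [-1.5, 0.0, 6.5]
gripper_width: 0.34
```

Commanded is .1982. Previously the stop came at a commanded .191.

```bash
python3 -m inch '[{"hand":1,"slide":[0,0,-0.1],"yaw":0},{"hand":1,"slide":[0,0,-0.2],"yaw":0},{"hand":1,"slide":[0,0,-0.3],"yaw":0},{"hand":1,"slide":[0,0,-0.4],"yaw":0},{"hand":1,"slide":[0,0,-0.5],"yaw":0},{"hand":1,"slide":[0,0,-0.5],"yaw":0}]'
python3 -m inch '[{"hand":1,"slide":[0,0,-0.1],"yaw":0},{"hand":1,"slide":[0,0,-0.2],"yaw":0},{"hand":1,"slide":[0,0,-0.2],"yaw":0}]'
```

```text
time_s: 16.15
tcp_pos: [0.5604, 0.0629, 0.1966]
ee_rot: [[0.973, 0.23, 0.002], [0.23, -0.973, -0.0], [0.002, 0.001, -1.0]]
wrist_force: [-5.1, -0.1, 15.8]
gripper_width: 0.342
time_s: 16.52
tcp_pos: [0.5616, 0.0632, 0.1965]
ee_rot: [[0.973, 0.231, 0.007], [0.231, -0.973, 0.0], [0.007, 0.001, -1.0]]
wrist_force: [-3.4, 0.1, 21.1]
gripper_width: 0.342
```

A is full and locked. Next is C.

```bash
python3 -m inch '[{"hand":1,"slide":[0,0,0.5],"yaw":0},{"hand":1,"slide":[0,0,2],"yaw":0},{"hand":1,"slide":[0,0,5],"yaw":0},{"hand":1,"slide":[0,0,8],"yaw":0},{"hand":1,"slide":[0,0,10.1],"yaw":0},{"hand":1,"slide":[-3,2,10.1],"yaw":0},{"hand":1,"slide":[-7,4,10.1],"yaw":0},{"hand":1,"slide":[-11,6.3,10.1],"yaw":0},{"hand":1,"slide":[-11,6.3,10.1],"yaw":0},{"hand":1,"slide":[-11,6.3,10.1],"yaw":0}]'
python3 look.py f.png
```

```text
time_s: 17.77
tcp_pos: [0.4496, 0.1258, 0.2922]
ee_rot: [[0.973, 0.23, -0.001], [0.23, -0.973, -0.0], [-0.001, 0.0, -1.0]]
wrist_force: [1.0, -0.1, -2.7]
gripper_width: 0.342
[0.44961806 0.12576517 0.29218267] tip pred [266.10524252 251.21911017] [ 0.9890085  -0.07523024 -2.74721399]
```

View pics/f.png

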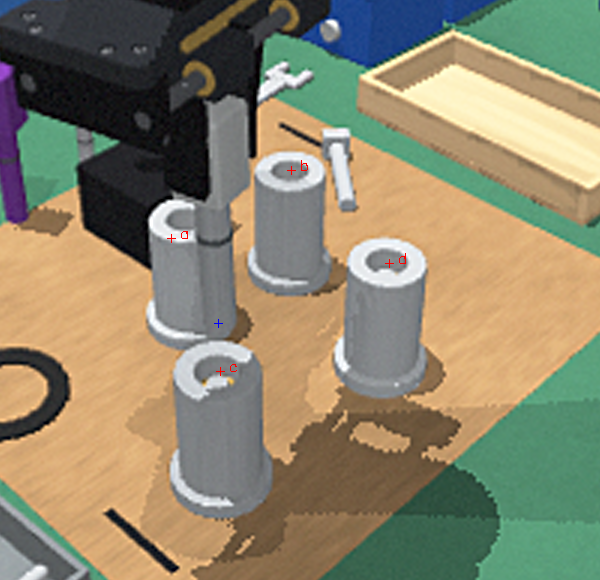

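Pocket a has been knocked: its rim is now near (186,220). c, d and b are unmoved, and the tip is over c.

```bash
python3 -m inch '[{"hand":1,"slide":[0,0,-2],"yaw":0},{"hand":1,"slide":[0,0,-3],"yaw":0},{"hand":1,"slide":[0,0,-3.6],"yaw":0},{"hand":1,"slide":[0,0,-4.1],"yaw":0},{"hand":1,"slide":[0,0,-4.5],"yaw":0},{"hand":1,"slide":[0,0,-4.9],"yaw":0},{"hand":1,"slide":[0,0,-5.3],"yaw":0},{"hand":1,"slide":[0,0,-5.7],"yaw":0},{"hand":1,"slide":[0,0,-6.1],"yaw":0},{"hand":1,"slide":[0,0,-6.4],"yaw":0}]'
python3 -m inch '[{"hand":1,"slide":[0,0,-0.2],"yaw":0},{"hand":1,"slide":[0,0,-0.4],"yaw":0},{"hand":1,"slide":[0,0,-0.6],"yaw":0},{"hand":1,"slide":[0,0,-0.7],"yaw":0},{"hand":1,"slide":[0,0,-0.8],"yaw":0}]'
python3 -m inch '[{"hand":1,"slide":[0,0,-0.1],"yaw":0},{"hand":1,"slide":[0,0,-0.2],"yaw":0},{"hand":1,"slide":[0,0,-0.3],"yaw":0}]'
```

```text
time_s: 19.08
tcp_pos: [0.4501, 0.1258, 0.2282]
ee_rot: [[0.973, 0.229, 0.001], [0.229, -0.973, 0.0], [0.001, -0.0, -1.0]]
wrist_force: [-0.2, -0.2, 1.2]
gripper_width: 0.342
time_s: 19.7
tcp_pos: [0.4502, 0.1259, 0.2212]
ee_rot: [[0.973, 0.23, 0.001], [0.23, -0.973, 0.0], [0.001, 0.0, -1.0]]
wrist_force: [-0.7, -1.0, 6.6]
gripper_width: 0.342
time_s: 20.08
tcp_pos: [0.4502, 0.1259, 0.2183]
ee_rot: [[0.973, 0.23, 0.001], [0.23, -0.973, 0.0], [0.001, 0.0, -1.0]]
wrist_force: [-1.6, -1.1, 6.5]
gripper_width: 0.342
```

Under-drilled: the pin is already going in. Commanded .2172.

```bash
python3 -m inch '[{"hand":1,"slide":[0,0,-0.1],"yaw":0},{"hand":1,"slide":[0,0,-0.2],"yaw":0},{"hand":1,"slide":[0,0,-0.3],"yaw":0},{"hand":1,"slide":[0,0,-0.4],"yaw":0},{"hand":1,"slide":[0,0,-0.4],"yaw":0}]'
python3 -m inch '[{"hand":1,"slide":[0,0,-0.1],"yaw":0},{"hand":1,"slide":[0,0,-0.2],"yaw":0},{"hand":1,"slide":[0,0,-0.2],"yaw":0}]'
```

```text
time_s: 20.7
tcp_pos: [0.4511, 0.1262, 0.2164]
ee_rot: [[0.973, 0.231, 0.004], [0.231, -0.973, 0.001], [0.004, 0.0, -1.0]]
wrist_force: [-3.7, -1.4, 17.4]
gripper_width: 0.348
time_s: 21.08
tcp_pos: [0.4526, 0.1267, 0.2162]
ee_rot: [[0.973, 0.232, 0.008], [0.232, -0.973, 0.002], [0.009, 0.0, -1.0]]
wrist_force: [-2.8, -1.2, 22.7]
gripper_width: 0.343
```

```bash
python3 -m inch '[{"hand":1,"slide":[0,0,0.5],"yaw":0},{"hand":1,"slide":[0,0,2],"yaw":0},{"hand":1,"slide":[0,0,5],"yaw":0},{"hand":1,"slide":[0,0,8.1],"yaw":0},{"hand":1,"slide":[-0.5,-3,8.1],"yaw":0},{"hand":1,"slide":[-0.5,-7,8.1],"yaw":0},{"hand":1,"slide":[-0.5,-11,8.1],"yaw":0},{"hand":1,"slide":[-0.5,-14.1,8.1],"yaw":0},{"hand":1,"slide":[-0.5,-14.1,8.1],"yaw":0},{"hand":1,"slide":[-0.5,-14.1,8.1],"yaw":0}]'
python3 look.py g.png
```

```text
time_s: 22.32
tcp_pos: [0.4444, -0.0151, 0.2914]
ee_rot: [[0.974, 0.229, -0.002], [0.229, -0.974, 0.0], [-0.002, -0.001, -1.0]]
wrist_force: [0.4, 0.5, -2.6]
gripper_width: 0.341
[ 0.44443563 -0.01514628  0.29139685] tip pred [324.52971368 216.16474001] [ 0.36085293  0.45808929 -2.55899088]
```

View pics/g.png

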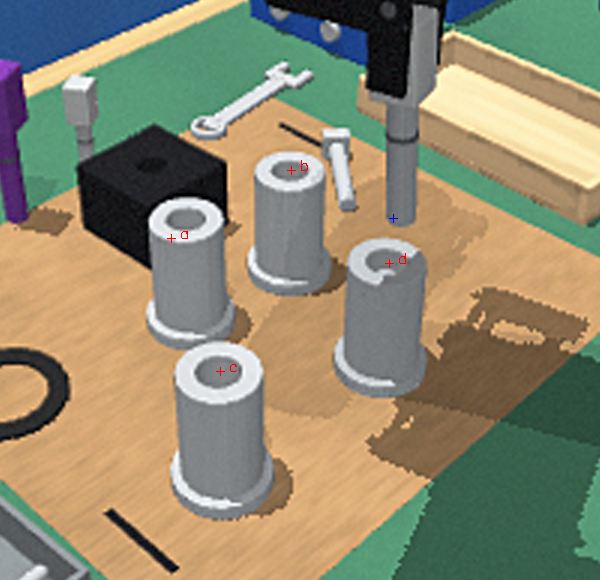

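The tip in the image is at (399,220) against a predicted (393,218), so the drift has tilted in the grip by about 4 mm at the tip, toward -x. I'll correct for that and then push D.

```bash
python3 -m inch '[{"hand":1,"slide":[0.5,0.15,0],"yaw":0},{"hand":1,"slide":[0.5,0.15,-2],"yaw":0},{"hand":1,"slide":[0.5,0.15,-3],"yaw":0},{"hand":1,"slide":[0.5,0.15,-3.6],"yaw":0},{"hand":1,"slide":[0.5,0.15,-4.1],"yaw":0},{"hand":1,"slide":[0.5,0.15,-4.5],"yaw":0},{"hand":1,"slide":[0.5,0.15,-4.9],"yaw":0},{"hand":1,"slide":[0.5,0.15,-5.3],"yaw":0},{"hand":1,"slide":[0.5,0.15,-5.7],"yaw":0},{"hand":1,"slide":[0.5,0.15,-6.2],"yaw":0}]'
python3 -m inch '[{"hand":1,"slide":[0,0,-0.3],"yaw":0},{"hand":1,"slide":[0,0,-0.6],"yaw":0},{"hand":1,"slide":[0,0,-0.8],"yaw":0},{"hand":1,"slide":[0,0,-0.9],"yaw":0},{"hand":1,"slide":[0,0,-1.0],"yaw":0}]'
python3 -m inch '[{"hand":1,"slide":[0,0,-0.1],"yaw":0},{"hand":1,"slide":[0,0,-0.2],"yaw":0},{"hand":1,"slide":[0,0,-0.3],"yaw":0}]'
```

```text
time_s: 23.62
tcp_pos: [0.4501, -0.0137, 0.2304]
ee_rot: [[0.973, 0.229, 0.001], [0.229, -0.973, 0.0], [0.001, 0.0, -1.0]]
wrist_force: [-1.3, 0.3, 1.7]
gripper_width: 0.34
time_s: 24.25
tcp_pos: [0.4502, -0.0137, 0.221]
ee_rot: [[0.973, 0.23, 0.001], [0.23, -0.973, -0.0], [0.001, 0.0, -1.0]]
wrist_force: [-1.1, 0.0, 6.5]
gripper_width: 0.343
time_s: 24.62
tcp_pos: [0.4502, -0.0137, 0.2181]
ee_rot: [[0.973, 0.23, 0.001], [0.23, -0.973, -0.0], [0.001, 0.0, -1.0]]
wrist_force: [-2.3, 1.2, 6.9]
gripper_width: 0.342
```

Under-drilled as well.

```bash
python3 -m inch '[{"hand":1,"slide":[0,0,-0.1],"yaw":0},{"hand":1,"slide":[0,0,-0.2],"yaw":0},{"hand":1,"slide":[0,0,-0.3],"yaw":0},{"hand":1,"slide":[0,0,-0.4],"yaw":0},{"hand":1,"slide":[0,0,-0.5],"yaw":0},{"hand":1,"slide":[0,0,-0.5],"yaw":0}]'
python3 look.py i.png
```

```text
time_s: 25.38
tcp_pos: [0.4521, -0.0134, 0.216]
ee_rot: [[0.973, 0.231, 0.007], [0.231, -0.973, 0.0], [0.006, 0.002, -1.0]]
wrist_force: [-3.5, 1.4, 19.3]
gripper_width: 0.345
[ 0.45209943 -0.0133991   0.21597759] tip pred [318.00222705 246.02333967] [-3.47784802  1.3811021  19.27557252]
```

View pics/i.png

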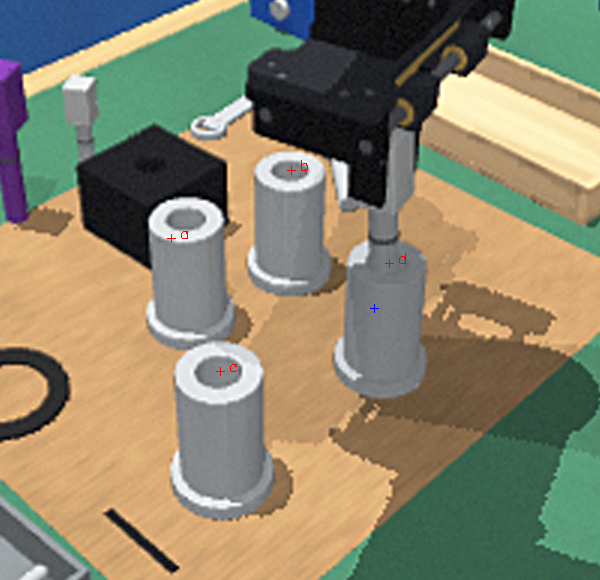

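D is under-drilled: the band stands clear of the rim at (385,240). Raising the drift and going back to the stand.

```bash
python3 -m inch '[{"hand":1,"slide":[0,0,0.5],"yaw":0},{"hand":1,"slide":[0,0,2],"yaw":0},{"hand":1,"slide":[0,0,5],"yaw":0},{"hand":1,"slide":[0,0,8],"yaw":0},{"hand":1,"slide":[5,0.1,8],"yaw":0},{"hand":1,"slide":[10,0.1,8],"yaw":0},{"hand":1,"slide":[15,0.1,8],"yaw":0},{"hand":1,"slide":[19,0.1,8],"yaw":0},{"hand":1,"slide":[22.5,0.1,8],"yaw":0},{"hand":1,"slide":[22.5,0.1,8],"yaw":0}]'
python3 -m inch '[{"hand":1,"slide":[0,0,-2],"yaw":0},{"hand":1,"slide":[0,0,-4.5],"yaw":0},{"hand":1,"slide":[0,0,-4.5],"yaw":0},{"hand":1,"slide":[0,0,-4.5],"yaw":0}]'
python3 - <<'E'
from h import *
s=sense();t=s["tcp_pos"];tip=t+.167*s["ee_rot"][:,2]
im=cv2.resize(capture("side"),None,fx=6,fy=6,interpolation=2)
print(t,w2p("side",tip))
print("hole",p2w("side",(153+580)/3,(163+430)/3,.06))
for P in(tip,[.6709,-.0123,.06]):
    u,v=(w2p("side",P)*6).astype(int);cv2.drawMarker(im,(u,v),(0,0,255),0,8,1)
cv2.imwrite("pics/j.png",im[720:1320,1180:1780])
E
```

```text
time_s: 26.68
tcp_pos: [0.676, -0.0127, 0.2884]
ee_rot: [[0.974, 0.228, -0.005], [0.228, -0.974, -0.0], [-0.005, -0.001, -1.0]]
wrist_force: [-0.8, 0.0, -2.8]
gripper_width: 0.345
time_s: 27.18
tcp_pos: [0.6748, -0.0128, 0.2479]
ee_rot: [[0.973, 0.229, 0.001], [0.229, -0.973, -0.0], [0.001, 0.0, -1.0]]
wrist_force: [0.4, 0.0, -2.1]
gripper_width: 0.338
[ 0.67484504 -0.0127781   0.24792712] [242.17090242 189.55480889]
hole [ 0.67167563 -0.01465736  0.06      ]
```

View pics/j.png

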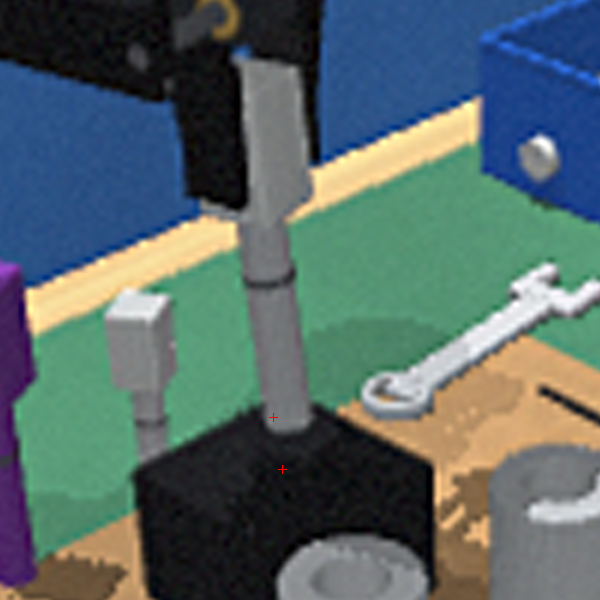

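The tip is at (288,424) against a predicted (273,417), so the drift leans about 3°, with the tip roughly 6 mm toward -x. It still fits the 22 mm hole. I'll nudge it and lower it gently.

```bash
python3 -m inch '[{"hand":1,"slide":[0.15,0.05,0],"yaw":0},{"hand":1,"slide":[0.15,0.05,-1],"yaw":0},{"hand":1,"slide":[0.15,0.05,-1.8],"yaw":0},{"hand":1,"slide":[0.15,0.05,-2.1],"yaw":0},{"hand":1,"slide":[0.15,0.05,-2.4],"yaw":0},{"hand":1,"slide":[0.15,0.05,-2.7],"yaw":0}]'
```

```text
time_s: 27.98
tcp_pos: [0.6779, -0.0118, 0.2245]
ee_rot: [[0.973, 0.23, 0.006], [0.23, -0.973, -0.0], [0.006, 0.002, -1.0]]
wrist_force: [-1.2, 2.8, 14.7]
gripper_width: 0.341
```

It's touching the stand top. I'll back off 6 mm and look more closely at both the hole (saved image) and the tip.

```bash
python3 -m inch '[{"hand":1,"slide":[0,0,0.5],"yaw":0},{"hand":1,"slide":[0,0,1.0],"yaw":0},{"hand":1,"slide":[0,0,1.0],"yaw":0},{"hand":1,"slide":[0,0,1.0],"yaw":0}]'
python3 - <<'E'
from h import *
s=sense();t=s["tcp_pos"];print(t)
g=cv2.imread("pics/g.png")[115:235,70:240]   # 3x, origin full3x (580+70,430+115)
g=cv2.convertScaleAbs(cv2.resize(g,None,fx=2.3,fy=4.0*.575,interpolation=2),alpha=2.5)
im=capture("side");c=im[165:225,215:272]
c=cv2.convertScaleAbs(cv2.resize(c,None,fx=7,fy=7,interpolation=2),alpha=1.6)
o=np.zeros((420,800,3),np.uint8);o[:g.shape[0],:g.shape[1]]=g;o[:c.shape[0],400:400+c.shape[1]]=c[:, :400]
cv2.imwrite("pics/k.png",o)
E
```

```text
time_s: 28.48
tcp_pos: [0.6762, -0.0124, 0.2296]
ee_rot: [[0.973, 0.229, -0.001], [0.229, -0.973, -0.0], [-0.001, -0.0, -1.0]]
wrist_force: [-0.1, 0.4, -2.9]
gripper_width: 0.342
[ 0.67620797 -0.01236393  0.22964594]
```

View pics/k.png

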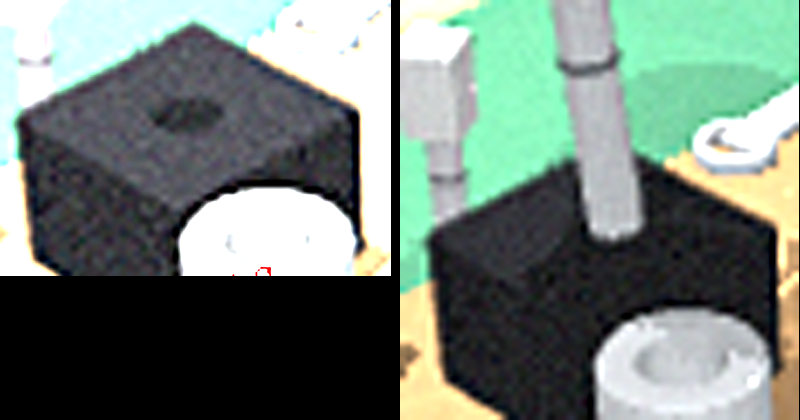

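```bash
python3 -c '
from h import *
h=p2w("side",244.2,198.3,.06);t=p2w("side",245.9,198.1,.0630);print(h,t,h-t)
print(p2w("side",245.9,198.6,.063))'
```

```text
[ 0.66993122 -0.0127557   0.06      ] [ 0.66424657 -0.01309618  0.063     ] [ 0.00568465  0.00034048 -0.003     ]
[ 0.66271859 -0.01176762  0.063     ]
```

```bash
python3 -m inch '[{"hand":1,"slide":[0.5,0.05,0],"yaw":0},{"hand":1,"slide":[0.5,0.05,0],"yaw":0},{"hand":1,"slide":[0.5,0.05,-0.3],"yaw":0},{"hand":1,"slide":[0.5,0.05,-0.6],"yaw":0},{"hand":1,"slide":[0.5,0.05,-0.9],"yaw":0},{"hand":1,"slide":[0.5,0.05,-1.1],"yaw":0}]'
```

```text
time_s: 29.28
tcp_pos: [0.6812, -0.0118, 0.2189]
ee_rot: [[0.973, 0.229, -0.0], [0.229, -0.973, -0.0], [-0.0, -0.0, -1.0]]
wrist_force: [0.6, 0.2, -2.2]
gripper_width: 0.339
```

In the hole with no contact force. Now down further, then shift -x to straighten it.

```bash
python3 -m inch '[{"hand":1,"slide":[0,0,-0.3],"yaw":0},{"hand":1,"slide":[0,0,-0.6],"yaw":0},{"hand":1,"slide":[0,0,-0.9],"yaw":0},{"hand":1,"slide":[-0.2,0,-1.2],"yaw":0},{"hand":1,"slide":[-0.4,0,-1.2],"yaw":0}]'
python3 -m inch '[{"hand":1,"slide":[-0.2,0,0],"yaw":0},{"hand":1,"slide":[-0.4,0,0],"yaw":0},{"hand":1,"slide":[-0.5,0,0],"yaw":0}]'
```

```text
time_s: 29.9
tcp_pos: [0.6786, -0.0116, 0.2075]
ee_rot: [[0.973, 0.229, 0.004], [0.229, -0.973, 0.0], [0.004, 0.001, -1.0]]
wrist_force: [3.9, -1.7, -4.0]
gripper_width: 0.344
time_s: 30.28
tcp_pos: [0.673, -0.0122, 0.2082]
ee_rot: [[0.973, 0.229, 0.002], [0.229, -0.973, -0.001], [0.002, 0.001, -1.0]]
wrist_force: [4.6, -2.8, -1.3]
gripper_width: 0.344
```

```bash
python3 -m inch '[{"hand":1,"slide":[-0.1,0,-0.5],"yaw":0},{"hand":1,"slide":[-0.2,0,-1],"yaw":0},{"hand":1,"slide":[-0.2,0,-1.5],"yaw":0},{"hand":1,"slide":[-0.2,0,-2],"yaw":0},{"hand":1,"slide":[-0.2,0,-2.5],"yaw":0},{"hand":1,"slide":[-0.2,0,-3],"yaw":0},{"hand":1,"slide":[-0.2,0,-3.3],"yaw":0},{"hand":1,"slide":[-0.2,0,-3.5],"yaw":0}]'
```

```text
time_s: 31.28
tcp_pos: [0.6715, -0.012, 0.1734]
ee_rot: [[0.973, 0.23, 0.004], [0.23, -0.973, -0.0], [0.003, 0.001, -1.0]]
wrist_force: [5.3, -2.0, 0.7]
gripper_width: 0.341
```

```bash
python3 -m inch '[{"hand":0,"slide":[0,0,0],"yaw":0},{"hand":0,"slide":[0,0,0],"yaw":0},{"hand":0,"slide":[0,0,0],"yaw":0},{"hand":0,"slide":[0,0,0],"yaw":0},{"hand":0,"slide":[0,0,3],"yaw":0},{"hand":0,"slide":[0,0,7],"yaw":0},{"hand":0,"slide":[0,0,9],"yaw":0},{"hand":0,"slide":[-10.9,12.6,9],"yaw":0},{"hand":0,"slide":[-10.9,12.6,9],"yaw":0},{"hand":0,"slide":[-10.9,12.6,9],"yaw":0}]'
python3 - <<'E'
from h import *
print(sense()["time_s"],p2w("side",(186+580)/3,(219+430)/3,.09))
im=cv2.resize(capture("side"),None,fx=3,fy=3,interpolation=2)
for k,P in dict(b=(.5594,-.0468,.09),c=(.4497,.1255,.09),d=(.4444,-.0149,.09)).items():
    u,v=(w2p("side",P)*3).astype(int);cv2.drawMarker(im,(u,v),(0,0,255),0,8,1)
cv2.imwrite("pics/l.png",im[430:1010,560:1180])
E
```

```text
time_s: 32.52
tcp_pos: [0.5595, 0.1156, 0.2625]
ee_rot: [[0.973, 0.23, -0.0], [0.23, -0.973, 0.0], [-0.0, -0.0, -1.0]]
wrist_force: [0.8, 0.3, 0.4]
gripper_width: 0.997
32.525 [0.56964653 0.04249186 0.09      ]
```

View pics/l.png

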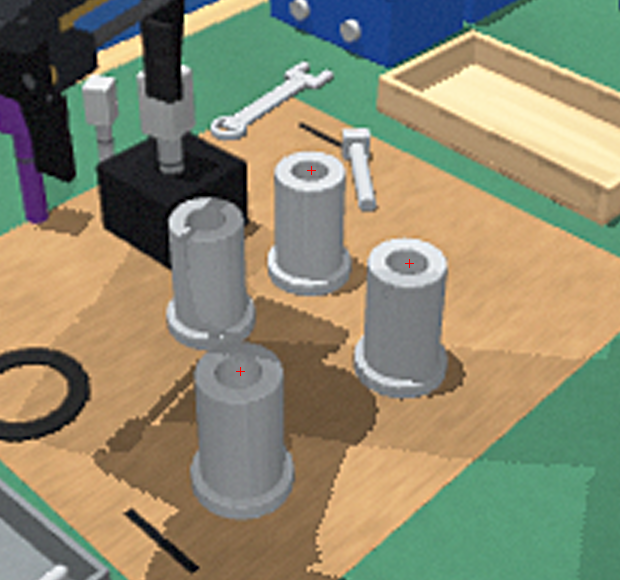

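The drift is upright in its stand. b, c and d sit on their markers, and A is at about (.570,.042). Next I grasp C.

```bash
python3 -m inch '[{"hand":0,"slide":[-5,0.5,0],"yaw":-0.12},{"hand":0,"slide":[-11,1,0],"yaw":-0.23},{"hand":0,"slide":[-11,1,-3],"yaw":-0.23},{"hand":0,"slide":[-11,1,-7],"yaw":-0.23},{"hand":0,"slide":[-11,1,-11],"yaw":-0.23},{"hand":0,"slide":[-11,1,-13.5],"yaw":-0.23},{"hand":0,"slide":[-11,1,-14.7],"yaw":-0.23},{"hand":0,"slide":[-11,1,-14.7],"yaw":-0.23}]'
python3 -m inch '[{"hand":0.5,"slide":[0,0,0],"yaw":0},{"hand":0.5,"slide":[0,0,0],"yaw":0},{"hand":1,"slide":[0,0,0],"yaw":0},{"hand":1,"slide":[0,0,0],"yaw":0},{"hand":1,"slide":[0,0,0],"yaw":0},{"hand":1,"slide":[0,0,0],"yaw":0}]'
```

```text
time_s: 33.58
tcp_pos: [0.4514, 0.1241, 0.115]
ee_rot: [[1.0, 0.001, -0.001], [0.001, -1.0, -0.001], [-0.001, 0.001, -1.0]]
wrist_force: [-0.4, -0.3, 0.4]
gripper_width: 0.999
time_s: 34.33
tcp_pos: [0.4519, 0.1248, 0.1156]
ee_rot: [[1.0, 0.002, 0.001], [0.002, -1.0, 0.001], [0.001, -0.001, -1.0]]
wrist_force: [-0.3, 2.7, 1.6]
gripper_width: 0.571
```

```bash
python3 -m inch '[{"hand":1,"slide":[0,0,3],"yaw":0},{"hand":1,"slide":[0,0,7],"yaw":0},{"hand":1,"slide":[0,0,10],"yaw":0},{"hand":1,"slide":[3,4,10],"yaw":0},{"hand":1,"slide":[7,8,10],"yaw":0},{"hand":1,"slide":[11,12,10],"yaw":0},{"hand":1,"slide":[14.5,16,10],"yaw":0},{"hand":1,"slide":[16.6,18.4,10],"yaw":0},{"hand":1,"slide":[16.6,18.4,10],"yaw":0}]'
python3 -m inch '[{"hand":1,"slide":[0,0,-3],"yaw":0},{"hand":1,"slide":[0,0,-6],"yaw":0},{"hand":1,"slide":[0,0,-8],"yaw":0},{"hand":1,"slide":[0,0,-9],"yaw":0},{"hand":1,"slide":[0,0,-9.4],"yaw":0},{"hand":1,"slide":[0,0,-9.5],"yaw":0}]'
```

```text
time_s: 35.45
tcp_pos: [0.6172, 0.3091, 0.211]
ee_rot: [[1.0, 0.001, -0.005], [0.001, -1.0, -0.003], [-0.005, 0.003, -1.0]]
wrist_force: [-0.2, -1.1, -6.5]
gripper_width: 0.568
time_s: 36.2
tcp_pos: [0.6175, 0.3082, 0.1206]
ee_rot: [[1.0, 0.001, 0.0], [0.001, -1.0, 0.0], [0.0, -0.0, -1.0]]
wrist_force: [0.2, 1.0, -5.0]
gripper_width: 0.572
```

```bash
python3 -m inch '[{"hand":1,"slide":[0,0,-0.1],"yaw":0},{"hand":1,"slide":[0,0,-0.15],"yaw":0},{"hand":0,"slide":[0,0,-0.1],"yaw":0},{"hand":0,"slide":[0,0,-0.1],"yaw":0},{"hand":0,"slide":[0,0,-0.1],"yaw":0},{"hand":0,"slide":[0,0,-0.1],"yaw":0},{"hand":0,"slide":[0,0,3],"yaw":0},{"hand":0,"slide":[0,0,7],"yaw":0},{"hand":0,"slide":[0,0,10],"yaw":0}]'
python3 -m inch '[{"hand":0,"slide":[-3,-5,0],"yaw":0},{"hand":0,"slide":[-6,-10,0],"yaw":0},{"hand":0,"slide":[-9,-15,0],"yaw":0},{"hand":0,"slide":[-12,-20,0],"yaw":0},{"hand":0,"slide":[-14,-25,0],"yaw":0},{"hand":0,"slide":[-17.2,-30,0],"yaw":0},{"hand":0,"slide":[-17.2,-32.3,0],"yaw":0},{"hand":0,"slide":[-17.2,-32.3,0],"yaw":0}]'
```

```text
time_s: 37.33
tcp_pos: [0.6178, 0.3084, 0.2223]
ee_rot: [[1.0, 0.001, 0.002], [0.001, -1.0, 0.001], [0.002, -0.001, -1.0]]
wrist_force: [0.3, 0.5, -0.1]
gripper_width: 0.993
time_s: 38.33
tcp_pos: [0.4451, -0.0159, 0.2208]
ee_rot: [[1.0, -0.001, 0.001], [-0.001, -1.0, 0.0], [0.001, -0.0, -1.0]]
wrist_force: [0.2, -0.2, -0.7]
gripper_width: 1.0
```

```bash
python3 -m inch '[{"hand":0,"slide":[0,0,-4],"yaw":0},{"hand":0,"slide":[0,0,-8],"yaw":0},{"hand":0,"slide":[0,0,-10],"yaw":0},{"hand":0,"slide":[0,0,-10.5],"yaw":0},{"hand":0.5,"slide":[0,0,-10.5],"yaw":0},{"hand":1,"slide":[0,0,-10.5],"yaw":0},{"hand":1,"slide":[0,0,-10.5],"yaw":0},{"hand":1,"slide":[0,0,-10.5],"yaw":0},{"hand":1,"slide":[0,0,-10.5],"yaw":0},{"hand":1,"slide":[0,0,-10.5],"yaw":0}]'
python3 -m inch '[{"hand":1,"slide":[0,0,0],"yaw":0},{"hand":1,"slide":[0,0,3],"yaw":0},{"hand":1,"slide":[0,0,7],"yaw":0},{"hand":1,"slide":[0,0,10],"yaw":0},{"hand":1,"slide":[0,5,10],"yaw":0},{"hand":1,"slide":[0,10,10],"yaw":0},{"hand":1,"slide":[0,15,10],"yaw":0},{"hand":1,"slide":[0,20,10],"yaw":0},{"hand":1,"slide":[1.5,25,10],"yaw":0},{"hand":1,"slide":[3,30,10],"yaw":0}]'
python3 -m inch '[{"hand":1,"slide":[0,1.8,0],"yaw":0},{"hand":1,"slide":[0,1.8,0],"yaw":0},{"hand":1,"slide":[0,1.8,0],"yaw":0}]'
```

```text
time_s: 39.58
tcp_pos: [0.4454, -0.0149, 0.1156]
ee_rot: [[1.0, 0.001, 0.0], [0.001, -1.0, -0.0], [0.0, 0.0, -1.0]]
wrist_force: [-0.7, -1.3, 4.7]
gripper_width: 0.559
time_s: 40.83
tcp_pos: [0.4745, 0.2866, 0.2136]
ee_rot: [[1.0, 0.001, -0.003], [0.001, -1.0, -0.001], [-0.003, 0.001, -1.0]]
wrist_force: [0.8, -0.5, -3.6]
gripper_width: 0.562
time_s: 41.2
tcp_pos: [0.4745, 0.3019, 0.2142]
ee_rot: [[1.0, 0.0, -0.002], [0.0, -1.0, -0.002], [-0.002, 0.002, -1.0]]
wrist_force: [-0.6, -0.7, -4.3]
gripper_width: 0.561
```

```bash
python3 -m inch '[{"hand":1,"slide":[0,0,-3],"yaw":0},{"hand":1,"slide":[0,0,-6],"yaw":0},{"hand":1,"slide":[0,0,-8],"yaw":0},{"hand":1,"slide":[0,0,-9],"yaw":0},{"hand":1,"slide":[0,0,-9.4],"yaw":0},{"hand":1,"slide":[0,0,-9.55],"yaw":0},{"hand":1,"slide":[0,0,-9.6],"yaw":0}]'
python3 -m inch '[{"hand":0,"slide":[0,0,0],"yaw":0},{"hand":0,"slide":[0,0,0],"yaw":0},{"hand":0,"slide":[0,0,0],"yaw":0},{"hand":0,"slide":[0,0,0],"yaw":0},{"hand":0,"slide":[0,0,3],"yaw":0},{"hand":0,"slide":[0,0,7],"yaw":0},{"hand":0,"slide":[0,0,10],"yaw":0}]'
python3 -m inch '[{"hand":0.15,"slide":[1,-5,0],"yaw":0},{"hand":0.15,"slide":[2,-10,0],"yaw":0},{"hand":0.15,"slide":[4,-15,0],"yaw":0},{"hand":0.15,"slide":[6,-20,0],"yaw":0},{"hand":0.15,"slide":[8,-25,0],"yaw":0},{"hand":0.15,"slide":[8.5,-30,0],"yaw":0},{"hand":0.15,"slide":[8.5,-34.9,0],"yaw":0},{"hand":0.15,"slide":[8.5,-34.9,0],"yaw":0},{"hand":0.15,"slide":[8.5,-34.9,0],"yaw":0}]'
python3 -c '
from h import *
im=cv2.resize(capture("side"),None,fx=1.4,fy=1.4,interpolation=2)
print(sense()["time_s"])
for P in((.5594,-.0468,.09),(.5696,.0425,.09)):
    u,v=(w2p("side",P)*1.4).astype(int);cv2.drawMarker(im,(u,v),(0,0,255),0,6,1)
cv2.imwrite("pics/m.png",im)'
```

```text
time_s: 42.08
tcp_pos: [0.4757, 0.3035, 0.12]
ee_rot: [[1.0, 0.001, 0.001], [0.001, -1.0, 0.001], [0.001, -0.001, -1.0]]
wrist_force: [0.1, 0.4, -4.0]
gripper_width: 0.559
time_s: 42.95
tcp_pos: [0.4756, 0.3034, 0.221]
ee_rot: [[1.0, 0.001, 0.001], [0.001, -1.0, 0.001], [0.001, -0.001, -1.0]]
wrist_force: [-0.9, 0.7, -0.8]
gripper_width: 0.996
time_s: 44.08
tcp_pos: [0.5604, -0.0457, 0.2193]
ee_rot: [[1.0, 0.001, 0.0], [0.001, -1.0, 0.0], [0.0, -0.0, -1.0]]
wrist_force: [0.3, -0.2, 0.4]
gripper_width: 0.854
44.125
```

View pics/m.png

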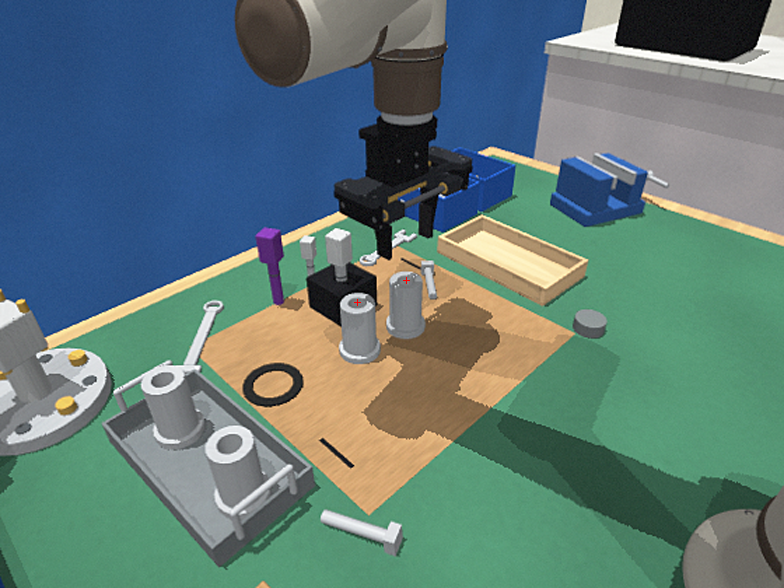

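Both under-drilled pockets stand in the steel tray. The A and B markers sit on their rims. Next I take B.

```bash
python3 -m inch '[{"hand":0.15,"slide":[0,0,-4],"yaw":0},{"hand":0.15,"slide":[0,0,-8],"yaw":0},{"hand":0.15,"slide":[0,0,-10],"yaw":0},{"hand":0.15,"slide":[0,0,-10.4],"yaw":0},{"hand":0.5,"slide":[0,0,-10.4],"yaw":0},{"hand":1,"slide":[0,0,-10.4],"yaw":0},{"hand":1,"slide":[0,0,-10.4],"yaw":0},{"hand":1,"slide":[0,0,-10.4],"yaw":0},{"hand":1,"slide":[0,0,-10.4],"yaw":0}]'
python3 -m inch '[{"hand":1,"slide":[0,0,3],"yaw":0},{"hand":1,"slide":[0,0,7],"yaw":0},{"hand":1,"slide":[0,0,10],"yaw":0},{"hand":1,"slide":[1,-5,10],"yaw":0},{"hand":1,"slide":[2.5,-10,10],"yaw":0},{"hand":1,"slide":[4,-15,10],"yaw":0},{"hand":1,"slide":[5,-20,10],"yaw":0},{"hand":1,"slide":[6.2,-25,10],"yaw":0},{"hand":1,"slide":[6.2,-26.9,10],"yaw":0},{"hand":1,"slide":[6.2,-26.9,10],"yaw":0}]'
python3 -m inch '[{"hand":1,"slide":[0,0,0],"yaw":0}]'
```

```text
time_s: 45.25
tcp_pos: [0.5607, -0.0461, 0.1163]
ee_rot: [[1.0, 0.001, 0.001], [0.001, -1.0, -0.0], [0.001, 0.0, -1.0]]
wrist_force: [-1.2, -2.2, 6.2]
gripper_width: 0.56
time_s: 46.5
tcp_pos: [0.6213, -0.3156, 0.2129]
ee_rot: [[1.0, -0.002, -0.003], [-0.002, -1.0, 0.002], [-0.003, -0.002, -1.0]]
wrist_force: [-0.2, 0.9, -4.8]
gripper_width: 0.564
time_s: 46.62
tcp_pos: [0.6219, -0.3136, 0.2142]
ee_rot: [[1.0, 0.002, -0.002], [0.002, -1.0, 0.001], [-0.002, -0.001, -1.0]]
wrist_force: [0.6, 0.7, -4.2]
gripper_width: 0.561
```

```bash
python3 -m inch '[{"hand":1,"slide":[0,0,-3],"yaw":0},{"hand":1,"slide":[0,0,-6],"yaw":0},{"hand":1,"slide":[0,0,-8],"yaw":0},{"hand":1,"slide":[0,0,-8.8],"yaw":0},{"hand":1,"slide":[0,0,-9.1],"yaw":0},{"hand":1,"slide":[0,0,-9.25],"yaw":0},{"hand":1,"slide":[0,0,-9.25],"yaw":0}]'
python3 -m inch '[{"hand":0,"slide":[0,0,0],"yaw":0},{"hand":0,"slide":[0,0,0],"yaw":0},{"hand":0,"slide":[0,0,0],"yaw":0},{"hand":0,"slide":[0,0,0],"yaw":0},{"hand":0,"slide":[0,0,3],"yaw":0},{"hand":0,"slide":[0,0,7],"yaw":0},{"hand":0,"slide":[0,0,10],"yaw":0}]'
python3 -m inch '[{"hand":0.1,"slide":[-1,5,0],"yaw":0},{"hand":0.1,"slide":[-2,10,0],"yaw":0},{"hand":0.1,"slide":[-4,15,0],"yaw":0},{"hand":0.1,"slide":[-5.4,20,0],"yaw":0},{"hand":0.1,"slide":[-5.4,25,0],"yaw":0},{"hand":0.1,"slide":[-5.4,30,0],"yaw":0},{"hand":0.1,"slide":[-5.4,35.6,0],"yaw":0},{"hand":0.1,"slide":[-5.4,35.6,0],"yaw":0},{"hand":0.1,"slide":[-5.4,35.6,0],"yaw":0}]'
```

```text
time_s: 47.5
tcp_pos: [0.6227, -0.3148, 0.1236]
ee_rot: [[1.0, 0.001, 0.001], [0.001, -1.0, -0.0], [0.001, 0.0, -1.0]]
wrist_force: [0.3, 0.2, -4.4]
gripper_width: 0.555
time_s: 48.38
tcp_pos: [0.6227, -0.315, 0.2248]
ee_rot: [[1.0, 0.001, 0.002], [0.001, -1.0, -0.001], [0.002, 0.001, -1.0]]
wrist_force: [-0.0, -0.1, -0.1]
gripper_width: 0.996
time_s: 49.5
tcp_pos: [0.5682, 0.0413, 0.2228]
ee_rot: [[1.0, 0.002, -0.0], [0.002, -1.0, -0.0], [-0.0, 0.0, -1.0]]
wrist_force: [0.3, -0.5, 0.1]
gripper_width: 0.9
```

A: down to .115, then carry to (.479,-.310).

```bash
python3 -m inch '[{"hand":0.1,"slide":[0.1,0.1,-4],"yaw":0},{"hand":0.1,"slide":[0.1,0.1,-8],"yaw":0},{"hand":0.1,"slide":[0.1,0.1,-10],"yaw":0},{"hand":0.1,"slide":[0.1,0.1,-10.7],"yaw":0},{"hand":0.5,"slide":[0.1,0.1,-10.7],"yaw":0},{"hand":1,"slide":[0.1,0.1,-10.7],"yaw":0},{"hand":1,"slide":[0.1,0.1,-10.7],"yaw":0},{"hand":1,"slide":[0.1,0.1,-10.7],"yaw":0},{"hand":1,"slide":[0.1,0.1,-10.7],"yaw":0}]'
python3 -m inch '[{"hand":1,"slide":[0,0,3],"yaw":0},{"hand":1,"slide":[0,0,7],"yaw":0},{"hand":1,"slide":[0,0,10],"yaw":0},{"hand":1,"slide":[-3,-5,10],"yaw":0},{"hand":1,"slide":[-6,-10,10],"yaw":0},{"hand":1,"slide":[-9,-15,10],"yaw":0},{"hand":1,"slide":[-9,-20,10],"yaw":0},{"hand":1,"slide":[-9,-25,10],"yaw":0},{"hand":1,"slide":[-9,-30,10],"yaw":0},{"hand":1,"slide":[-9,-35.2,10],"yaw":0}]'
python3 -m inch '[{"hand":1,"slide":[0,0,0],"yaw":0},{"hand":1,"slide":[0,0,0],"yaw":0}]'
```

```text
time_s: 50.62
tcp_pos: [0.5697, 0.0422, 0.1166]
ee_rot: [[1.0, 0.002, 0.001], [0.002, -1.0, -0.0], [0.001, 0.0, -1.0]]
wrist_force: [0.2, -1.0, 3.5]
gripper_width: 0.575
time_s: 51.88
tcp_pos: [0.4784, -0.3106, 0.2141]
ee_rot: [[1.0, 0.001, -0.002], [0.001, -1.0, 0.002], [-0.002, -0.002, -1.0]]
wrist_force: [0.8, 0.5, -4.5]
gripper_width: 0.578
time_s: 52.12
tcp_pos: [0.4783, -0.3092, 0.2142]
ee_rot: [[1.0, -0.0, -0.003], [-0.0, -1.0, 0.002], [-0.003, -0.002, -1.0]]
wrist_force: [-0.5, 0.6, -3.5]
gripper_width: 0.571
```

```bash
python3 -m inch '[{"hand":1,"slide":[0,0,-3],"yaw":0},{"hand":1,"slide":[0,0,-6],"yaw":0},{"hand":1,"slide":[0,0,-8],"yaw":0},{"hand":1,"slide":[0,0,-8.8],"yaw":0},{"hand":1,"slide":[0,0,-9.1],"yaw":0},{"hand":1,"slide":[0,0,-9.25],"yaw":0},{"hand":1,"slide":[0,0,-9.25],"yaw":0}]'
python3 -m inch '[{"hand":0,"slide":[0,0,0],"yaw":0},{"hand":0,"slide":[0,0,0],"yaw":0},{"hand":0,"slide":[0,0,0],"yaw":0},{"hand":0,"slide":[0,0,0],"yaw":0},{"hand":0,"slide":[0,0,3],"yaw":0},{"hand":0,"slide":[0,0,7],"yaw":0},{"hand":0,"slide":[0,0,11],"yaw":0},{"hand":0,"slide":[-5,0,15],"yaw":0},{"hand":0,"slide":[-8,0,15],"yaw":0}]'
python3 -m inch '[{"hand":0,"slide":[-2,-5,0],"yaw":0},{"hand":0,"slide":[-4,-10,0],"yaw":0},{"hand":0,"slide":[-6,-14,0],"yaw":0},{"hand":0,"slide":[-6,-14,0],"yaw":0},{"hand":0,"slide":[-6,-14,0],"yaw":0}]'
python3 -c '
from h import *
crop("top","n.png",None,1.4);crop("side","o.png",None,1.4);print(sense()["time_s"])'
```

```text
time_s: 53.0
tcp_pos: [0.4797, -0.3098, 0.1239]
ee_rot: [[1.0, 0.001, 0.001], [0.001, -1.0, -0.0], [0.001, 0.0, -1.0]]
wrist_force: [0.6, 0.0, -5.4]
gripper_width: 0.577
time_s: 54.12
tcp_pos: [0.3992, -0.3103, 0.2767]
ee_rot: [[1.0, 0.002, 0.006], [0.002, -1.0, -0.003], [0.006, 0.003, -1.0]]
wrist_force: [0.9, 0.7, -1.3]
gripper_width: 0.996
time_s: 54.75
tcp_pos: [0.3392, -0.4496, 0.2731]
ee_rot: [[1.0, 0.001, -0.0], [0.001, -1.0, 0.0], [-0.0, -0.0, -1.0]]
wrist_force: [-0.3, -1.1, -1.4]
gripper_width: 1.002
54.85
```

View pics/n.png

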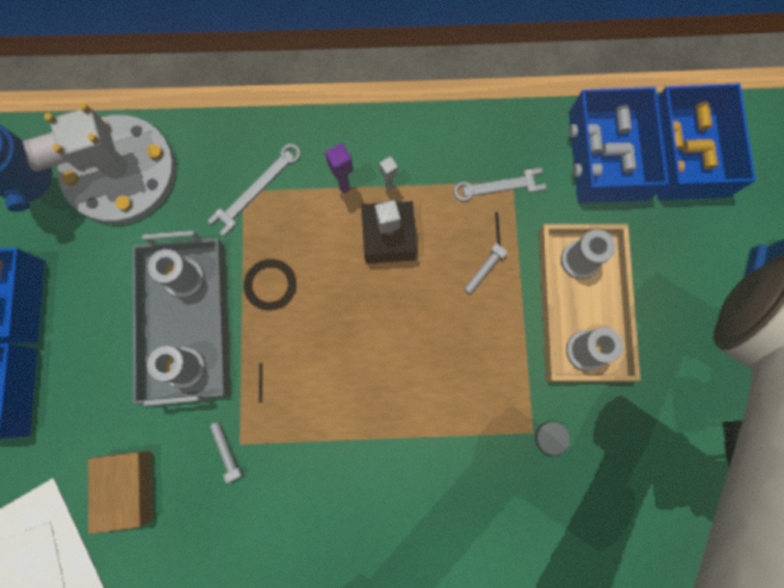

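View pics/o.png

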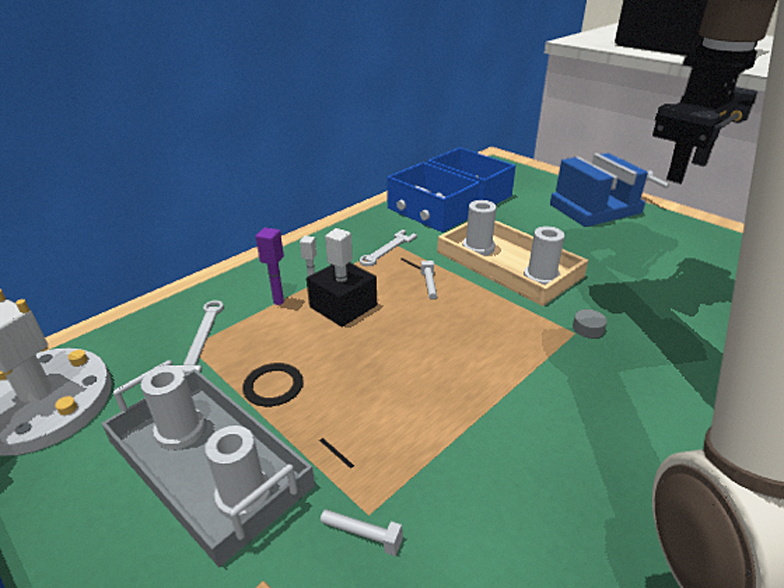

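All four pockets stand upright in their trays: steel at top-view (170,270) and (170,365), wood at (595,248) and (602,347). The drift is in its stand at (388,215), and everything else is where it was.

```bash
python3 -c '
from station import finish_job
print(finish_job())'
```

```text
the job is handed in; nothing more can be done
None
```

The job is done and handed in at about 55 s on the robot's clock. Four pockets were there; all their plugs are locked and each stands upright in its tray.

| Reading | Pockets (table position, m) | How it was read | Tray |
|---|---|---|---|
| Full depth | (0.56, 0.06) and (0.56, −0.05) | stopped hard about 60 mm below the rim | plywood |
| Under-drilled | (0.45, 0.13) and (0.44, −0.01) | stopped hard about 40 mm below the rim | steel |

- **Pushing:** in each pocket I felt the pin go in at about 9 N, then pushed to a hard stop at about 22–25 N.
- **Depth reading:** I checked the band by camera for one pocket of each kind. The other two were read from the stop height alone.
- **Knocked pocket:** the pocket that started at (0.56, 0.06) was found about 2 cm aside after its plug was locked. I measured its new position before picking it up.
- **Drift tilt:** the drift tipped a few degrees in the grip while pushing. On the way back its tip first touched the top of the stand at about 15 N. I corrected the position and straightened it in the hole, and it now stands upright.

In the last pictures from both cameras the pockets and the drift were upright, the gripper was clear of everything, and the other things on the bench looked unmoved.

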